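Load and clamp the sleeve fixture, then index it

TASK

Stand every bearing sleeve on a post of its own on the indexing fixture, down on the shoulder. Then snug the four clamp knobs clockwise, working crosswise and in two rounds, every knob to about half its turn (40 degrees) first and then every knob to its stop, so that the flange goes down evenly. Finally turn the turntable by its handle 60 degrees counter-clockwise into the next detent, with the sleeves still on their posts, and leave the gauges that stand around where they are.

Things in the scene. Friction and masses are not known exactly. Their poses are not given: they have to be found in the camera images.
- sleeve0: plain ground-steel bearing sleeve (open tube), outside diameter 50 mm, bore 30 mm, 60 mm tall, about 0.5 kg, standing upright on the plate. Origin: centre of its underside, z along the bore. All sleeves are alike; in some runs only two or three of the four are there.
- sleeve1: plain ground-steel bearing sleeve (open tube), outside diameter 50 mm, bore 30 mm, 60 mm tall, about 0.5 kg, standing upright on the plate. Origin: centre of its underside, z along the bore. All sleeves are alike; in some runs only two or three of the four are there.
- sleeve2: plain ground-steel bearing sleeve (open tube), outside diameter 50 mm, bore 30 mm, 60 mm tall, about 0.5 kg, standing upright on the plate. Origin: centre of its underside, z along the bore. All sleeves are alike; in some runs only two or three of the four are there.
- sleeve3: plain ground-steel bearing sleeve (open tube), outside diameter 50 mm, bore 30 mm, 60 mm tall, about 0.5 kg, standing upright on the plate. Origin: centre of its underside, z along the bore. All sleeves are alike; in some runs only two or three of the four are there.
- post0 (a point): one of four raised posts on the turntable, 120 mm from its axis, 90 degrees apart: a shoulder 36 mm in diameter and 30 mm high above the turntable, with a pin on top of it 22 mm in diameter and 35 mm tall (its top 8 mm tapers to 12 mm). This point: centre of the shoulder's top, the foot of the pin, 85 mm above the plate, where the centre of a sleeve's underside comes to rest. It moves with the turntable.
- post1 (a point): one of four raised posts on the turntable, 120 mm from its axis, 90 degrees apart: a shoulder 36 mm in diameter and 30 mm high above the turntable, with a pin on top of it 22 mm in diameter and 35 mm tall (its top 8 mm tapers to 12 mm). This point: centre of the shoulder's top, the foot of the pin, 85 mm above the plate, where the centre of a sleeve's underside comes to rest. It moves with the turntable.
- post2 (a point): one of four raised posts on the turntable, 120 mm from its axis, 90 degrees apart: a shoulder 36 mm in diameter and 30 mm high above the turntable, with a pin on top of it 22 mm in diameter and 35 mm tall (its top 8 mm tapers to 12 mm). This point: centre of the shoulder's top, the foot of the pin, 85 mm above the plate, where the centre of a sleeve's underside comes to rest. It moves with the turntable.
- post3 (a point): one of four raised posts on the turntable, 120 mm from its axis, 90 degrees apart: a shoulder 36 mm in diameter and 30 mm high above the turntable, with a pin on top of it 22 mm in diameter and 35 mm tall (its top 8 mm tapers to 12 mm). This point: centre of the shoulder's top, the foot of the pin, 85 mm above the plate, where the centre of a sleeve's underside comes to rest. It moves with the turntable.
- knob0_grip (a point): centre of the bar of clamp knob 0: a black bar 64 mm long, 14 mm wide, 22 mm tall on a hub, 62 mm from the turntable axis. x runs along the bar, z up. The bar's centre is 136 mm above the plate at joint value 0 (24 mm free below the bar) and goes down with its collar by 7 mm per rad of turn. The knobs stand 90 degrees apart, midway between the posts; knob 0 is opposite knob 2 and knob 1 opposite knob 3.
- knob1_grip (a point): centre of the bar of clamp knob 1: a black bar 64 mm long, 14 mm wide, 22 mm tall on a hub, 62 mm from the turntable axis. x runs along the bar, z up. The bar's centre is 136 mm above the plate at joint value 0 (24 mm free below the bar) and goes down with its collar by 7 mm per rad of turn. The knobs stand 90 degrees apart, midway between the posts; knob 0 is opposite knob 2 and knob 1 opposite knob 3.
- knob2_grip (a point): centre of the bar of clamp knob 2: a black bar 64 mm long, 14 mm wide, 22 mm tall on a hub, 62 mm from the turntable axis. x runs along the bar, z up. The bar's centre is 136 mm above the plate at joint value 0 (24 mm free below the bar) and goes down with its collar by 7 mm per rad of turn. The knobs stand 90 degrees apart, midway between the posts; knob 0 is opposite knob 2 and knob 1 opposite knob 3.
- knob3_grip (a point): centre of the bar of clamp knob 3: a black bar 64 mm long, 14 mm wide, 22 mm tall on a hub, 62 mm from the turntable axis. x runs along the bar, z up. The bar's centre is 136 mm above the plate at joint value 0 (24 mm free below the bar) and goes down with its collar by 7 mm per rad of turn. The knobs stand 90 degrees apart, midway between the posts; knob 0 is opposite knob 2 and knob 1 opposite knob 3.
- knob0 (a joint): turn of clamp knob 0 in rad: grows clockwise seen from above, 0 slack to 1.4 at its firm stop (80 degrees, fully snug); starts between 0 and 0.15. Stiff (0.12 N m), stays where it is left. Each knob has a collar that goes down 7 mm per rad and presses its side of the sprung flange down, meeting the flange at about 0.17 rad.
- knob1 (a joint): turn of clamp knob 1 in rad: grows clockwise seen from above, 0 slack to 1.4 at its firm stop (80 degrees, fully snug); starts between 0 and 0.15. Stiff (0.12 N m), stays where it is left. Each knob has a collar that goes down 7 mm per rad and presses its side of the sprung flange down, meeting the flange at about 0.17 rad.
- knob2 (a joint): turn of clamp knob 2 in rad: grows clockwise seen from above, 0 slack to 1.4 at its firm stop (80 degrees, fully snug); starts between 0 and 0.15. Stiff (0.12 N m), stays where it is left. Each knob has a collar that goes down 7 mm per rad and presses its side of the sprung flange down, meeting the flange at about 0.17 rad.
- knob3 (a joint): turn of clamp knob 3 in rad: grows clockwise seen from above, 0 slack to 1.4 at its firm stop (80 degrees, fully snug); starts between 0 and 0.15. Stiff (0.12 N m), stays where it is left. Each knob has a collar that goes down 7 mm per rad and presses its side of the sprung flange down, meeting the flange at about 0.17 rad.
- flange: round aluminium clamp flange, 172 mm in diameter, 15 mm thick, on the turntable's axis under the four captive knobs. Origin: centre of its underside, z up; 85 mm above the plate when slack, about 76 mm when all four knobs are at their stops. It rests on springs below and cocks by 0.058 rad per rad of difference between two opposite knobs.
- turntable (a joint): turn of the indexer's turntable in rad, counter-clockwise seen from above: detents at 0 (start) and at 1.047 (60 degrees), with a firm stop at each. An over-centre spring holds it in a detent; it takes up to about 1.3 N m (10 N at the handle) to bring it to the halfway point, beyond which the spring draws it into the next one. Damped.
- turntable_axis (a point): on the turntable's vertical axis, at its upper face, 55 mm above the plate. The turntable is 316 mm in diameter.
- handle (a point): centre of the upright round black handle at the rim of the turntable, 136 mm from the axis, 22 mm in diameter, its grip 55 mm tall (from 65 to 120 mm above the plate). This point lies 100 mm above the plate. It stands outward of knob 2 and travels with the turntable.
- dial_stand: bystander: dial indicator on a post, base 100 x 80 mm, 225 mm tall, beside the work. Origin: centre of its underside.
- gauge_case: bystander: low wooden case of gauge blocks, 120 x 200 x 45 mm. Origin: centre of its underside.
- setting_ring: bystander: dark steel setting ring, 90 mm outside diameter, 30 mm tall, beyond the turntable; not a sleeve. Origin: centre of its underside.
There are look-alikes about, which are no part of the job. Leave any red or yellow look-alike of the sleeve0 alone. What is shaped like the sleeve2 but orange is not meant.

How it is judged:
By the outcome, as a careful person would: the job done as asked, in the order asked, and still so for the second after the job is handed in, with the robot touching nothing.
Of sleeve0, sleeve1, sleeve2, sleeve3 only 2 to 4 are there at a start; the rules pass over those that are not, and their reading is None.
At some moment in a run one of sleeve0, sleeve1, sleeve2, sleeve3 may be knocked a few centimetres aside while the robot is not near it.
It also fails if it takes over 210 s, if anything falls off the work surface, if the arm or the gripper's body presses on something with over 40 N, if the wrist force passes 120 N, or if a joint passes its speed limit or range.

ROBOT

A 6-joint arm with a two-finger parallel gripper is mounted at the origin on the work surface. World frame = base frame: x ahead of the robot, y to its left, z up, the work surface at z = 0. Lengths are in m, angles in rad, forces in N, time in s.
With the tool pointing down it reaches from about 0.25 to 0.775 m from the base axis. Payload 4 kg.
Tool frame: the origin (TCP) lies midway between the tips of the shut fingers; the grasp point (between the pads) lies bot.grip_point_offset behind it (bot.grip_point_offset is the distance from the TCP to the grasp point, in m); z points along the fingers, x is the direction in which the jaws open and shut, and the axes are right-handed (so a half turn about z gives the same grasp; the last joint's range is limited). The gripper opens to 94 mm and grips with 3 to 60 N. Pads are 16 mm wide; open, the fingers measure 119 mm over their backs; the gripper's body (75 mm by 177 mm) begins 78 mm behind the grasp point.
Start: joints at [-1.426, 0.087, 1.371, -0, 1.684, -0.103], TCP at [0.135, -0.533, 0.206] pointing down, gripper open.
Joint ranges: [-3.1, 3.1], [-0.76, 2.03], [0.27, 2.55], [-1.08, 4.22], [0.17, 2.65], [-2.57, 2.57]. Speed limits (rad/s): [2.79, 2.79, 3.14, 3.14, 3.14, 3.14].

INTERFACE

Orientations are given as a rotation vector (axis times angle).
In Python, from station import bot gives the robot as it stands.
- The arm moves only by the shell command python3 -m pendant 'ROWS' [FORCE]. ROWS is text: rows parted by semicolons, each of 5 numbers parted by spaces: the shift along the world's x, y, z in m, then the turn about the world's z in degrees, then the opening, from -1 (shut) to 1 (fully open), so that 0 is half open. A call has 1 to 20 rows; each row shifts and turns the commanded pose from where the row before left it; what a row does not reach is not made up. A row lasts 1/10 s, in which the tool goes at most 50 mm and 8.59 degrees, less where a joint would pass 70% of its speed; a pose out of reach is approached as far as the arm can. A call is refused whole if a number of a shift passes 0.05 or a number of a turn 8.59, either way. A call with a gripper value outside its range is refused whole. The fingers move at their own pace and stop on an object; FORCE is the grip in N (left out, the last holds). Time passes only in rows, so rows that do not move let the fingers close. It gives the time, the measured TCP pose, the force and the opening at its end, in the units of the state.
- bot.read_state(): the state, without advancing time (a new reading comes with each control period).
- bot.grab_frame(name): name is "scene" or "top" or "wrist"; returns (picture, depth): 384x512x3 uint8, red, green, blue; 384x512 float32, m along the optical axis (not along the pixel's ray), 0 where there is no reading.
- bot.camera_params(name): a dict with "camera_matrix" (3x3 intrinsics, pixels), "origin" and "rotation" of the camera in the world; the wrist camera has in their place "hand_eye" (4x4, takes a point from camera to tool coordinates, whose origin is the TCP and whose axes are the tool frame's). Camera axes: x right, y down, z forward; pixel columns grow to the right and rows downward; lengths in m; the calibration is good to about 2 mm. A picture is of the moment at which its call begins: read the wrist's pose just before it. camera_params takes no time and is no camera call.
- bot.hand_in(): hands the job in, once; it reports no verdict.
The state is a dict: "time_s": time; "joint_positions": joint angles; "joint_vel": joint speeds; "tau": joint torques, N m; "tcp_pos": TCP position; "eef_rot": TCP orientation; "force": force on the tool from outside, world axes, zero at the start; "torque": the same for the moment, N m; "finger_gap": finger opening in m.
Only numpy, scipy, OpenCV 4.12 (cv2) and the standard library are available. Lean on these libraries where they do the work, as an engineer would, in place of code of your own. Each camera call takes 0.05 s, during which the arm holds its last target. There are 200 camera calls.

## Working session

There is one attempt and no reset: what is moved stays moved. The work goes in short steps, Python scripts to look and compute and a shell command to move; the robot and the scene stay as the last step left them, time stands still between calls to the robot, and variables do not carry over. Pictures are saved under pics/ and viewed, about 12 in all and at most 16, crops included, and the job is handed in when it is done.

```bash
mkdir -p pics; ls; python3 - <<'E'
from station import bot
import cv2, numpy as np
print(bot.read_state(), bot.grip_point_offset)
for n in ("top","scene"):
    p,d=bot.grab_frame(n); c=bot.camera_params(n)
    print(n,{k:np.round(v,3).tolist() for k,v in c.items()})
    cv2.imwrite(f"pics/{n}0.png",p[...,::-1]); np.save(f"pics/{n}0.npy",d); 
print({k:np.round(v,3).tolist() for k,v in bot.camera_params("wrist").items()})
E
```

```text
pics
{'time_s': 0.0, 'joint_positions': array([-1.42611381e+00,  8.79527447e-02,  1.37220802e+00,  4.14980853e-06,
        1.68360307e+00, -1.03108661e-01]), 'joint_vel': array([-7.46044205e-04, -5.93265767e-04,  6.58159231e-04,  5.51651568e-05,
       -1.24877359e-03, -6.09907849e-05]), 'tau': array([-3.92233806e-04, -3.40179133e+01, -3.02433944e+01,  7.17359246e-02,
        3.29104986e-02, -1.67771868e-04]), 'tcp_pos': array([ 0.13480942, -0.53267006,  0.20432887]), 'eef_rot': array([-2.47774814e+00,  1.92896407e+00,  2.45552056e-03]), 'force': array([-0.11476722,  0.25374045, -0.14847376]), 'torque': array([ 0.01518844, -0.03707809,  0.04856419]), 'finger_gap': 0.0941404922344737} 0.0188
top {'camera_matrix': [[495.19, 0.0, 259.4], [0.0, 495.19, 190.657], [0.0, 0.0, 1.0]], 'origin': [0.379, -0.025, 1.869], 'rotation': [-2.152, 2.163, -0.131]}
scene {'camera_matrix': [[400.82, 0.0, 254.521], [0.0, 400.82, 192.847], [0.0, 0.0, 1.0]], 'origin': [1.145, -0.551, 1.355], 'rotation': [-2.42, -0.98, 0.299]}
{'camera_matrix': [[332.75, 0.0, 253.846], [0.0, 332.75, 190.394], [0.0, 0.0, 1.0]], 'hand_eye': [[1.0, 0.001, -0.0, -0.001], [-0.001, 0.969, 0.245, -0.071], [0.0, -0.245, 0.969, -0.181], [0.0, 0.0, 0.0, 1.0]]}
```

View pics/top0.png

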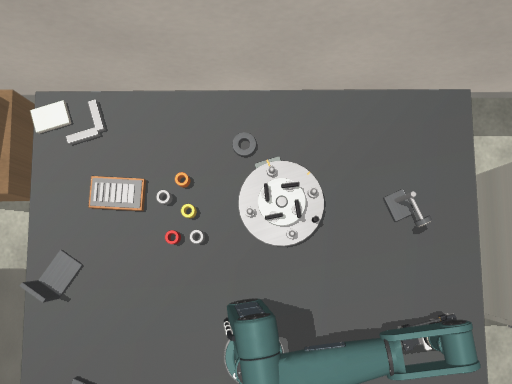

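View pics/scene0.png

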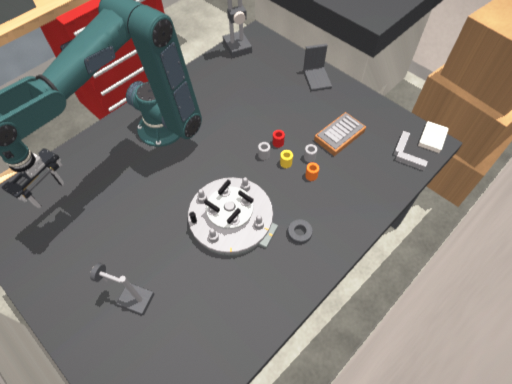

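Top view: two steel sleeves at (164,197) and (197,237). Possible confusions are orange (182,180), yellow (189,211), red (173,237), and the dark setting ring (244,145). I choose the two grey ones. The turntable is at (281,203), its handle at (315,219), and the posts at (272,171), (314,192), (292,234) and (251,212).

```bash
cat > h.py <<'E'
import numpy as np, cv2
from scipy.spatial.transform import Rotation as R
from station import bot
def pose(name, st=None):
    c=bot.camera_params(name); K=c["camera_matrix"]
    if name=="wrist":
        st=st or bot.read_state(); T=np.eye(4); T[:3,:3]=R.from_rotvec(st["eef_rot"]).as_matrix(); T[:3,3]=st["tcp_pos"]
        T=T@c["hand_eye"]; return K,T[:3,:3],T[:3,3]
    r=np.array(c["rotation"]); return K,(R.from_rotvec(r).as_matrix() if r.size==3 else r),np.array(c["origin"])
def plane(P,uv,z):
    K,Rm,o=P; uv=np.atleast_2d(uv).astype(float)
    d=np.c_[(uv-[K[0,2],K[1,2]])/[K[0,0],K[1,1]],np.ones(len(uv))]@Rm.T
    return o+d*((z-o[2])/d[:,2])[:,None]
def proj(P,X):
    K,Rm,o=P; q=(np.atleast_2d(X)-o)@Rm; q=q@K.T; return q[:,:2]/q[:,2:]
def cloud(P,d):
    K,Rm,o=P; v,u=np.mgrid[:d.shape[0],:d.shape[1]]
    return (np.stack([(u-K[0,2])/K[0,0],(v-K[1,2])/K[1,1],np.ones_like(d)],-1)*d[...,None])@Rm.T+o
def yaw(st): # jaw direction angle, deg
    x=R.from_rotvec(st["eef_rot"]).as_matrix()[:,0]; return np.degrees(np.arctan2(x[1],x[0]))
E
python3 - <<'E'
from h import *
P=pose("top"); p=cv2.imread("pics/top0.png"); d=np.load("pics/top0.npy")
X=cloud(P,d)
for n,uv,z in [("sA",(164,197),.06),("sB",(197,237),.06),("or",(182,180),.06),("ye",(189,211),.06),("red",(173,237),.06),("ring",(244,145),.03),("tt",(281.5,203),.055),
 ("p0",(272,171),.12),("p1",(314,192),.12),("p2",(292,234),.12),("p3",(251,212),.12),("handle",(315,219),.12),("hub",(282,201.5),.12),("dial",(400,205),0)]:
    print(n,np.round(plane(P,uv,z)[0],3),"depth z",round(X[int(uv[1]),int(uv[0]),2],3))
# turntable centroid from depth: z in .045-.065
m=(abs(X[...,2]-.055)<.012); m[:,:230]=0;m[:,335:]=0;m[:150]=0;m[255:]=0
c=cv2.minEnclosingCircle(np.argwhere(m)[:,::-1].astype(np.float32)); print(c, plane(P,c[0],.055))
print("yaw",yaw(bot.read_state()))
cv2.imwrite("pics/topz.png",cv2.resize(p[130:265,140:340],None,fx=4,fy=4,interpolation=cv2.INTER_CUBIC))
E
```

```text
sA [0.58  0.327 0.06 ] depth z 0.004
sB [0.433 0.205 0.06 ] depth z -0.006
or [0.643 0.262 0.06 ] depth z -0.002
ye [0.528 0.235 0.06 ] depth z -0.002
red [0.434 0.292 0.06 ] depth z -0.005
ring [0.78  0.034 0.03 ] depth z 0.002
tt [ 0.556 -0.104  0.055] depth z 0.111
p0 [ 0.665 -0.069  0.12 ] depth z 0.119
p1 [ 0.588 -0.218  0.12 ] depth z 0.126
p2 [ 0.44  -0.137  0.12 ] depth z 0.115
p3 [0.518 0.007 0.12 ] depth z 0.122
handle [ 0.492 -0.219  0.12 ] depth z 0.121
hub [ 0.555 -0.103  0.12 ] depth z 0.101
dial [ 0.551 -0.556  0.   ] depth z 0.022
((280.8639831542969, 202.62522888183594), 42.81696319580078) [[ 0.55753161 -0.10212851  0.055     ]]
yaw -75.80332897741798
```

View pics/topz.png

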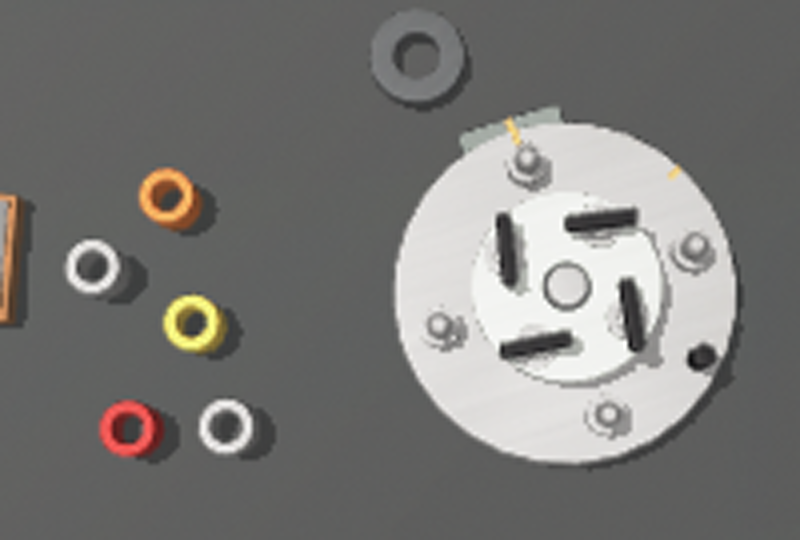

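```bash
python3 -m pendant '0 0 0.03 0 0.5;0 0 0.03 0 0.5;0.015 0.037 0 2.8 0.5;0.015 0.037 0 2.8 0.5;0.015 0.037 0 2.8 0.5;0.015 0.037 0 2.8 0.5;0.015 0.037 0 2.8 0.5;0.015 0.037 0 2.8 0.5;0.015 0.037 0 2.8 0.5;0.015 0.037 0 2.8 0.5;0.015 0.037 0 2.8 0.5;0.015 0.037 0 2.8 0.5;0.015 0.037 0 2.8 0.5;0.015 0.037 0 2.8 0.5;0.015 0.037 0 2.8 0.5;0.015 0.037 0 2.8 0.5;0.015 0.037 0 2.8 0.5;0.015 0.037 0 2.8 0.5;0.015 0.037 0 2.8 0.5;0.015 0.037 0 2.8 0.5'
python3 -m pendant '0.014 0.035 0 2.8 0.5;0.014 0.035 0 2.8 0.5;0 0 0 0 0.5;0 0 0 0 0.5'
python3 - <<'E'
from h import *
st=bot.read_state(); P=pose("wrist",st); p,d=bot.grab_frame("wrist")
print(st["tcp_pos"],yaw(st)); np.savez("pics/w1.npz",d=d)
cv2.imwrite("pics/w1.png",p[...,::-1])
hsv=cv2.cvtColor(p,cv2.COLOR_RGB2HSV); X=cloud(P,d)
m=(abs(X[...,2]-.06)<.006).astype(np.uint8)
n,l,s,c=cv2.connectedComponentsWithStats(m)
for i in range(1,n):
    if s[i,4]>150:
        q=np.percentile(X[l==i],[1,99],axis=0); f,_=cv2.findContours((l==i).astype(np.uint8),0,1)
        e=cv2.minEnclosingCircle(f[0]); print(s[i],np.round(plane(P,e[0],.06)[0],4),"depthmid",np.round(q.mean(0),4),hsv[l==i].mean(0).round())
E
```

```text
time_s: 2.1
tcp_pos: [0.4049, 0.1346, 0.2651]
eef_rot: [3.065, -0.687, -0.0]
force: [0.6, -0.0, -0.1]
finger_gap: 0.0705
time_s: 2.5
tcp_pos: [0.4325, 0.203, 0.2646]
eef_rot: [3.093, -0.538, -0.003]
force: [0.6, -0.5, -0.1]
finger_gap: 0.0706
[0.43252617 0.20296118 0.26455996] -19.743125974831134
[322   0  49  35 849] [0.5798 0.3292 0.06  ] depthmid [0.5799 0.3263 0.0586] [ 12.   8. 227.]
[ 397   25   49   50 1318] [0.6451 0.2654 0.06  ] depthmid [0.6454 0.2652 0.0585] [ 20. 215. 243.]
[ 204   66   45   47 1069] [0.4326 0.2981 0.06  ] depthmid [0.4324 0.2977 0.0598] [  1. 187. 251.]
[ 302   86   45   46 1062] [0.5289 0.241  0.06  ] depthmid [0.5285 0.2408 0.059 ] [ 29. 191. 250.]
[234 143  42  42 921] [0.4341 0.2086 0.06  ] depthmid [0.4338 0.2083 0.0591] [ 12.   5. 244.]
[ 364  237  148   55 2803] [0.6083 0.0089 0.06  ] depthmid [0.6118 0.0108 0.0561] [ 14.   7. 247.]
[ 300  332   63   41 2387] [ 0.4434 -0.0707  0.06  ] depthmid [ 0.4425 -0.074   0.0564] [ 15.   9. 240.]
```

View pics/w1.png

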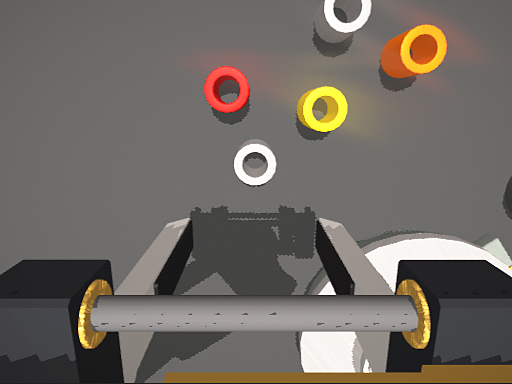

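Wrist view: steel sleeve B at (255,164), with red at (227,90), yellow at (323,109), sleeve A at (347,12) and orange at (424,49). The choice holds. Descending on B.

```bash
python3 -m pendant '0.001 0.005 -0.04 0 0.5;0 0 -0.04 0 0.5;0 0 -0.04 0 0.5;0 0 -0.04 0 0.5;0 0 -0.03 0 0.5;0 0 -0.03 0 0.5;0 0 -0.02 0 0.5;0 0 0 0 0.5;0 0 0 0 -1;0 0 0 0 -1;0 0 0 0 -1;0 0 0 0 -1;0 0 0 0 -1;0 0 0 0 -1' 30
```

```text
time_s: 3.95
tcp_pos: [0.4351, 0.208, 0.0274]
eef_rot: [-3.094, 0.54, -0.004]
force: [-1.5, -0.2, 6.3]
finger_gap: 0.0492
```

```bash
python3 -m pendant '0 0 0.02 0 -1;0 0 0.04 0 -1;0 0 0.04 0 -1;0 0 0.04 0 -1;0 0 0.04 0 -1;0 0 0.04 0 -1;0 0 0.04 0 -1;0.007 -0.033 0 3.7 -1;0.007 -0.033 0 3.7 -1;0.007 -0.033 0 3.7 -1;0.007 -0.033 0 3.7 -1;0.007 -0.033 0 3.7 -1;0.007 -0.033 0 3.7 -1;0.007 -0.033 0 3.7 -1;0.007 -0.033 0 3.7 -1;0.007 -0.033 0 3.7 -1;0.007 -0.033 0 3.7 -1;0 0 0 0 -1;0 0 0 0 -1;0 0 0 0 -1'
cat > look.py <<'E'
from h import *
import sys
st=bot.read_state(); P=pose("wrist",st); p,d=bot.grab_frame("wrist")
print(st["tcp_pos"].round(4),"yaw",yaw(st).round(2),"gap",st["finger_gap"])
n=sys.argv[1]; np.savez(f"pics/{n}.npz",d=d,R=P[1],o=P[2],K=P[0]); cv2.imwrite(f"pics/{n}.png",p[...,::-1])
E
python3 look.py w2
```

```text
time_s: 5.95
tcp_pos: [0.5035, -0.1214, 0.2846]
eef_rot: [-3.105, -0.47, 0.002]
force: [-0.0, 1.0, -5.3]
finger_gap: 0.0496
[ 0.5035 -0.1214  0.2846] yaw 17.23 gap 0.04961551725982417
```

View pics/w2.png

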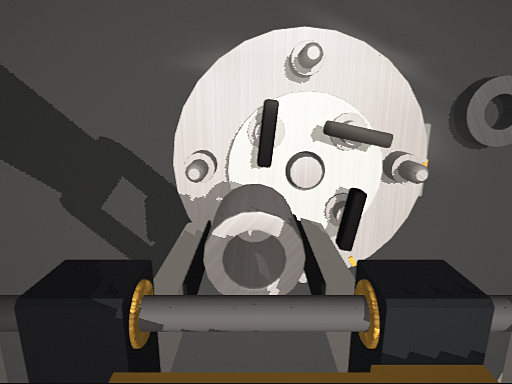

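The wrist view shows post pins at (313,50), (200,172) and (415,173), and knob bars at (268,133), (358,134) and (352,219). Measuring them.

```bash
cat > meas.py <<'E'
from h import *
import sys
f=np.load(f"pics/{sys.argv[1]}.npz"); d=f["d"]; P=(f["K"],f["R"],f["o"]); X=cloud(P,d); p=cv2.imread(f"pics/{sys.argv[1]}.png"); z=X[...,2]
C=np.array([0.555,-0.103])
dist=np.hypot(X[...,0]-C[0],X[...,1]-C[1])
def comps(m,lo):
    n,l,s,c=cv2.connectedComponentsWithStats(m.astype(np.uint8)); return [l==i for i in range(1,n) if s[i,4]>lo]
dark=p.max(2)<75
for m in comps((z>.132)&(z<.155)&(dist<.11)&dark,60):
    x=X[m]; zt=np.percentile(z[m],90)
    r=cv2.minAreaRect(x[abs(x[:,2]-zt)<.004][:,:2].astype(np.float32)*1000); b=cv2.boxPoints(r); e=max(b[1]-b[0],b[2]-b[1],key=np.linalg.norm)
    c=np.array(r[0])/1000
    print("bar",c.round(4),"size",np.round(r[1],1),"ang",np.degrees(np.arctan2(e[1],e[0])).round(1)%180,"ztop",zt.round(4),"r",np.hypot(*(c-C)).round(4),"at",np.degrees(np.arctan2(*(c-C)[::-1])).round(1))
for m in comps((z>.1165)&(z<.125)&(dist>.09)&(dist<.15),8):
    c=X[m][:,:2]; c=(c.min(0)+c.max(0))/2; print("pin",c.round(4),m.sum(),"r",np.hypot(*(c-C)).round(4),"at",np.degrees(np.arctan2(*(c-C)[::-1])).round(1))
m=(abs(z-.055)<.004)&(dist<.17)&(dist>.1)
pts=X[m][:,:2]; g=pts-C; a=np.round(np.degrees(np.arctan2(g[:,1],g[:,0]))/5); r=np.hypot(*g.T)
rim=np.array([pts[a==k][r[a==k].argmax()] for k in np.unique(a) if r[a==k].max()>.152])
A=np.c_[2*rim,np.ones(len(rim))]; s=np.linalg.lstsq(A,(rim**2).sum(1),rcond=None)[0]; print("rim",s[:2].round(4),np.sqrt(s[2]+s[:2]@s[:2]).round(4),len(rim))
E
python3 meas.py w2
```

```text
bar [ 0.5012 -0.0729] size [13.7 63.1] ang 100.8 ztop 0.1491 r 0.0616 at 150.8
bar [ 0.5844 -0.0517] size [12.4 62.8] ang 177.8 ztop 0.1481 r 0.0591 at 60.2
bar [ 0.61   -0.1308] size [13.9 62.6] ang 96.4 ztop 0.1481 r 0.0616 at -26.8
pin [0.5207 0.0124] 272 r 0.1203 at 106.5
pin [ 0.4415 -0.1371] 216 r 0.1185 at -163.3
pin [ 0.6695 -0.0672] 204 r 0.12 at 17.4
pin [ 0.5916 -0.2174] 62 r 0.1201 at -72.3
rim [ 0.5555 -0.1022] 0.1571 56
```

```bash
python3 -m pendant '0.0045 0.033 0 0 -1;0.0045 0.034 0 0 -1;0.0045 0.034 0 0 -1;0.004 0.033 0 0 -1;0 0 -0.04 0 -1;0 0 -0.04 0 -1;0 0 -0.03 0 -1;0 0 0 0 -1;0 0 0 0 -1'
python3 look.py w3
```

```text
time_s: 6.9
tcp_pos: [0.5212, 0.0126, 0.176]
eef_rot: [-3.106, -0.472, 0.0]
force: [0.3, 0.3, -4.4]
finger_gap: 0.0493
[0.5212 0.0126 0.176 ] yaw 17.27 gap 0.049268296787020244
```

```bash
python3 -m pendant '0 0 -0.015 0 -1;0 0 -0.01 0 -1;0 0 -0.01 0 -1;0 0 -0.01 0 -1;0 0 -0.01 0 -1;0 0 0 0 -1'; python3 -m pendant '0 0 -0.004 0 -1;0 0 -0.004 0 -1;0 0 0 0 -1'
```

```text
time_s: 7.55
tcp_pos: [0.52, 0.0118, 0.1181]
eef_rot: [-3.105, -0.469, 0.007]
force: [-0.5, -0.2, -5.8]
finger_gap: 0.0496
time_s: 7.85
tcp_pos: [0.5217, 0.0117, 0.1127]
eef_rot: [3.106, 0.47, 0.001]
force: [0.4, -1.0, -5.3]
finger_gap: 0.0497
```

```bash
python3 -m pendant '0 0 -0.001 0 -1;0 0 0 0 -1;0 0 0 0 0.3;0 0 0 0 0.3;0 0 0 0 0.5;0 0 0.02 0 0.5;0 0 0.04 0 0.5;0 0 0.04 0 0.5;0 0 0.04 0 0.5;0 0 0.03 0 0.5;0.008 0.03 0 2.7 0.5;0.008 0.03 0 2.7 0.5;0.008 0.03 0 2.7 0.5;0.008 0.03 0 2.7 0.5;0.007 0.03 0 2.7 0.5;0.007 0.03 0 2.7 0.5;0.007 0.03 0 2.7 0.5;0 0 0 0 0.5;0 0 0 0 0.5'
python3 look.py w4
python3 - <<'E'
from h import *
f=np.load("pics/w4.npz");p=cv2.imread("pics/w4.png");P=(f["K"],f["R"],f["o"]);X=cloud(P,f["d"]); z=X[...,2]
hsv=cv2.cvtColor(p,cv2.COLOR_BGR2HSV)
n,l,s,c=cv2.connectedComponentsWithStats((abs(z-.06)<.006).astype(np.uint8))
for i in range(1,n):
    if s[i,4]>150:
        q=np.percentile(X[l==i],[1,99],axis=0); print(s[i],q.mean(0).round(4),hsv[l==i].mean(0).round())
E
```

```text
time_s: 9.75
tcp_pos: [0.5744, 0.222, 0.2813]
eef_rot: [2.986, 0.974, -0.0]
force: [0.0, -0.7, 0.3]
finger_gap: 0.0705
[0.5744 0.222  0.2813] yaw 36.13 gap 0.07050909746016307
[ 170   15   45   49 1138] [0.4331 0.2972 0.0591] [  1. 189. 247.]
[293  73  43  44 995] [0.5806 0.3314 0.0591] [  8.   5. 242.]
[212 112  42  42 898] [0.5291 0.2403 0.0603] [ 30. 188. 254.]
[301 153  41  40 861] [0.6456 0.2647 0.0587] [ 24. 211. 250.]
[  29  237  119   28 2065] [4.677e-01 4.000e-04 5.820e-02] [ 12.  14. 211.]
[173 269  32  26 459] [0.6014 0.0343 0.0561] [ 11.   3. 251.]
[ 154  332   66   51 2102] [ 0.6546 -0.0558  0.0595] [ 15.   9. 241.]
```

View pics/w4.png

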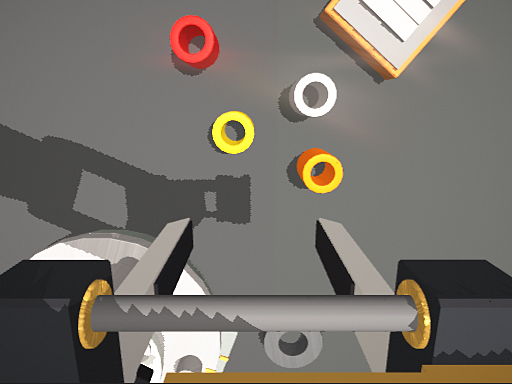

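Sleeve A is at pixel (315,94), with orange (322,171), yellow (233,131) and red (193,40) clear of it. Going to A.

```bash
python3 -m pendant '0.002 0.036 0 2 0.5;0.002 0.037 0 3 0.5;0.002 0.036 0 3 0.5;0 0 -0.04 0 0.5;0 0 -0.04 0 0.5;0 0 -0.04 0 0.5;0 0 -0.03 0 0.5;0 0 0 0 0.5;0 0 0 0 0.5'
```

```text
time_s: 10.7
tcp_pos: [0.5808, 0.3297, 0.1322]
eef_rot: [2.913, 1.177, 0.0]
force: [-0.9, 0.2, 0.1]
finger_gap: 0.0704
```

```bash
python3 -m pendant '0 0 -0.04 0 0.5;0 0 -0.04 0 0.5;0 0 -0.025 0 0.5;0 0 0 0 0.5;0 0 0 0 0.5;0 0 0 0 -1;0 0 0 0 -1;0 0 0 0 -1;0 0 0 0 -1;0 0 0 0 -1'
```

```text
time_s: 11.7
tcp_pos: [0.5819, 0.3315, 0.0288]
eef_rot: [-2.912, -1.179, -0.007]
force: [0.9, 0.9, 5.5]
finger_gap: 0.0498
```

```bash
python3 -m pendant '0 0 0.02 0 -1;0 0 0.04 0 -1;0 0 0.04 0 -1;0 0 0.04 0 -1;0 0 0.04 0 -1;0 0 0.03 0 -1;0.0074 -0.0333 0 5.2 -1;0.0074 -0.0333 0 5.2 -1;0.0074 -0.0333 0 5.2 -1;0.0074 -0.0333 0 5.2 -1;0.0074 -0.0333 0 5.2 -1;0.0074 -0.0333 0 5.2 -1;0.0074 -0.0333 0 5.2 -1;0.0074 -0.0333 0 5.2 -1;0.0074 -0.0333 0 5.2 -1;0.0074 -0.0333 0 5.2 -1;0.0074 -0.0333 0 5.2 -1;0.0074 -0.0333 0 5.2 -1;0 0 0 0 -1;0 0 0 0 -1'
python3 look.py w5
```

```text
time_s: 13.7
tcp_pos: [0.6683, -0.0694, 0.2338]
eef_rot: [-1.88, -2.511, 0.003]
force: [0.1, -0.2, -4.9]
finger_gap: 0.0496
[ 0.6683 -0.0694  0.2338] yaw 106.37 gap 0.04956893443713895
```

```bash
python3 -m pendant '0.0022 0.002 0 0 -1;0 0 -0.03 0 -1;0 0 -0.03 0 -1;0 0 -0.02 0 -1;0 0 -0.01 0 -1;0 0 -0.01 0 -1;0 0 -0.01 0 -1;0 0 0 0 -1';python3 -m pendant '0 0 -0.004 0 -1;0 0 -0.004 0 -1;0 0 -0.002 0 -1;0 0 0 0 -1'
```

```text
time_s: 14.55
tcp_pos: [0.6709, -0.0664, 0.1254]
eef_rot: [-1.878, -2.516, 0.001]
force: [-0.4, -0.3, -3.8]
finger_gap: 0.0498
time_s: 14.95
tcp_pos: [0.6712, -0.0669, 0.1162]
eef_rot: [-1.88, -2.517, 0.0]
force: [0.4, -0.6, -4.6]
finger_gap: 0.0493
```

```bash
python3 -m pendant '0 0 -0.002 0 -1;0 0 -0.001 0 -1;0 0 0 0 -1;0 0 0 0 0.3;0 0 0 0 0.3;0 0 0 0 0.5;0 0 0.02 0 0.5;0 0 0.04 0 0.5;0 0 0.04 0 0.5;0 0 0.04 0 0.2;0 0 0.04 0 0.2;0 -0.02 0.02 -8 0;0 -0.02 0.01 -8 0;0 0 0 0 0;0 0 0 0 0'
python3 look.py w6; python3 meas.py w6
```

```text
time_s: 16.45
tcp_pos: [0.6714, -0.1067, 0.3233]
eef_rot: [-2.209, -2.233, -0.001]
force: [-0.3, -0.9, 0.3]
finger_gap: 0.0464
[ 0.6714 -0.1067  0.3233] yaw 90.64 gap 0.04642257072824241
bar [ 0.5294 -0.1566] size [58.7 13.5] ang 8.9 ztop 0.1491 r 0.0594 at -115.5
bar [ 0.5025 -0.0735] size [13.4 63.5] ang 100.3 ztop 0.1492 r 0.0602 at 150.6
bar [ 0.6109 -0.1314] size [14.  62.7] ang 95.9 ztop 0.1485 r 0.0627 at -26.9
bar [ 0.6106 -0.0459] size [11.4 14.1] ang 91.1 ztop 0.1479 r 0.0797 at 45.8
pin [ 0.4986 -0.2223] 177 r 0.132 at -115.3
pin [0.5188 0.0164] 100 r 0.1248 at 106.9
pin [0.5282 0.0016] 105 r 0.1079 at 104.4
pin [0.5214 0.0124] 198 r 0.1202 at 106.2
pin [ 0.5905 -0.2169] 204 r 0.1194 at -72.7
pin [ 0.6512 -0.0788] 20 r 0.0992 at 14.1
pin [ 0.671  -0.0679] 172 r 0.1212 at 16.9
pin [ 0.6763 -0.0649] 47 r 0.1271 at 17.4
rim [ 0.5568 -0.103 ] 0.1565 43
```

View pics/w6.png

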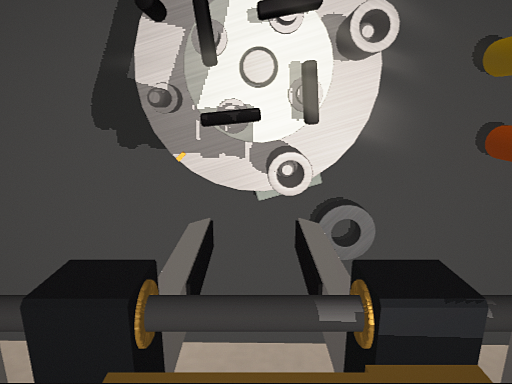

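Both sleeves sit on their posts with the pins showing in the bores, at (290,172) and (375,27). I'll re-measure the grey-lit bar at (312,92) with depth only and check the sleeve top heights.

```bash
python3 - <<'E'
from h import *
A=np.array([.556,-.1025])
for n in ("w2","w6"):
    f=np.load(f"pics/{n}.npz");P=(f["K"],f["R"],f["o"]);X=cloud(P,f["d"]);z=X[...,2]
    r=np.hypot(X[...,0]-A[0],X[...,1]-A[1])
    for lo,hi,rr in ((.1435,.153,(0,.09)),(.138,.15,(.09,.15))):
        k,l,s,c=cv2.connectedComponentsWithStats(((z>lo)&(z<hi)&(r>rr[0])&(r<rr[1])).astype(np.uint8))
        for i in range(1,k):
            if s[i,4]>200:
                x=X[l==i]; g=cv2.minAreaRect(x[:,:2].astype(np.float32)*1000); b=cv2.boxPoints(g); e=max(b[1]-b[0],b[2]-b[1],key=np.linalg.norm)
                v=np.array(g[0])/1000-A
                print(n,s[i],np.array(g[0]).round(1),np.round(g[1],1),(np.degrees(np.arctan2(e[1],e[0]))%180).round(1),"z",np.median(x[:,2]).round(4),np.percentile(x[:,2],[5,95]).round(4),"r",np.hypot(*v).round(4),np.degrees(np.arctan2(v[1],v[0])).round(1))
E
```

```text
w2 [257  99  22  69 986] [501.2 -73.2] [14.1 63.7] 100.7 z 0.148 [0.1461 0.1494] r 0.0622 151.9
w2 [326 121  67  27 981] [584.7 -47.8] [63.8 14. ] 5.4 z 0.1472 [0.1451 0.1485] r 0.0618 62.3
w2 [338 191  29  60 837] [ 610.1 -131.3] [13.9 63.7] 96.4 z 0.1473 [0.1449 0.1485] r 0.0613 -28.1
w6 [192   0  24  65 917] [ 529.5 -157. ] [59.6 14.2] 8.8 z 0.1479 [0.1455 0.1493] r 0.0606 -115.9
w6 [257   0  66  17 738] [504.7 -73.1] [14.  63.4] 94.4 z 0.1481 [0.145  0.1497] r 0.0591 150.2
w6 [303  60  16  65 867] [585.5 -47.9] [63.8 14.3] 5.4 z 0.1474 [0.1452 0.1487] r 0.062 61.7
w6 [200 108  61  19 816] [ 611.  -131.7] [14.  63.7] 96.2 z 0.1474 [0.1453 0.1488] r 0.0622 -28.0
w6 [ 347    0   52   55 1557] [522.3  10.6] [48.3 48.8] 90.3 z 0.1461 [0.1406 0.1476] r 0.118 106.6
w6 [ 267  151   46   45 1077] [670.8 -67. ] [48.9 48.9] 69.7 z 0.146 [0.143  0.1474] r 0.1201 17.2
```

```bash
python3 -m pendant '-0.03 0.02 0 2 -0.15;-0.03 0.02 0 2 -0.15;-0.0263 0.0189 0 0.8 -0.15;0 0 -0.04 0 -0.15;0 0 -0.04 0 -0.15;0 0 -0.04 0 -0.15;0 0 -0.04 0 -0.15;0 0 -0.02 0 -0.15;0 0 0 0 -0.15;0 0 0 0 -0.15'
python3 look.py w7
```

```text
time_s: 17.5
tcp_pos: [0.5847, -0.047, 0.1431]
eef_rot: [-2.113, -2.323, 0.001]
force: [1.1, -0.8, 0.8]
finger_gap: 0.0401
[ 0.5847 -0.047   0.1431] yaw 95.41 gap 0.04006705570516322
```

```bash
python3 -m pendant '0 0 -0.012 0 -0.15;0 0 -0.011 0 -0.15;0 0 0 0 -1;0 0 0 0 -1;0 0 0 0 -1;0 0 0 0 -1;0 0 0 0 -1' 25; python3 -m pendant '0 0 -0.0005 -4 -1;0 0 -0.0005 -4 -1;0 0 -0.0005 -4 -1;0 0 -0.0005 -4 -1;0 0 -0.0005 -4 -1;0 0 -0.0005 -4 -1;0 0 -0.0005 -4 -1;0 0 -0.0005 -4 -1;0 0 0 -1.4 -1;0 0 0 0 -1;0 0 0 0 -1'; python3 -c "
from h import *;s=bot.read_state();print(yaw(s),s['torque'],s['finger_gap'])"
```

```text
time_s: 18.25
tcp_pos: [0.5851, -0.0483, 0.1205]
eef_rot: [2.117, 2.321, -0.001]
force: [0.2, -0.7, -1.6]
finger_gap: 0.023
time_s: 19.35
tcp_pos: [0.5853, -0.0477, 0.1166]
eef_rot: [-2.693, -1.617, -0.001]
force: [0.6, 0.4, -1.8]
finger_gap: 0.0227
61.95792827105999 [ 0.08267966 -0.27446543  0.13770392] 0.022657487004089552
```

```bash
python3 -m pendant '0 0 0 0 -0.15;0 0 0 0 -0.15;0 0 0.02 0 -0.15;0 0 0.04 0 -0.15;0 0 0.04 0 -0.15;0.02 -0.01 0.02 0 -0.15;0.03 -0.01 0.03 0 -0.15;0 0 0 0 -0.15;0 0 0 0 -0.15'
python3 look.py w8
cat > bars.py <<'E'
from h import *
import sys
A=np.array([.556,-.1025]); n=sys.argv[1]
f=np.load(f"pics/{n}.npz");P=(f["K"],f["R"],f["o"]);X=cloud(P,f["d"]);z=X[...,2]
r=np.hypot(X[...,0]-A[0],X[...,1]-A[1])
lo=float(sys.argv[2]) if len(sys.argv)>2 else .1435
k,l,s,c=cv2.connectedComponentsWithStats(((z>lo)&(z<.153)&(r<.09)).astype(np.uint8))
for i in range(1,k):
    if s[i,4]>200:
        x=X[l==i]; zt=np.percentile(x[:,2],90); x=x[x[:,2]>zt-.005]; g=cv2.minAreaRect(x[:,:2].astype(np.float32)*1000); b=cv2.boxPoints(g); e=max(b[1]-b[0],b[2]-b[1],key=np.linalg.norm)
        v=np.array(g[0])/1000-A; a=np.degrees(np.arctan2(v[1],v[0])); an=np.degrees(np.arctan2(e[1],e[0]))
        print(s[i],np.array(g[0]).round(1),np.round(g[1],1),"ang",(an%180).round(1),"rel",((an-a)%180).round(1),"zt",zt.round(4),"at",a.round(1))
E
python3 bars.py w8 .135
```

```text
time_s: 20.25
tcp_pos: [0.6355, -0.0681, 0.2666]
eef_rot: [2.694, 1.615, 0.001]
force: [-0.3, -0.5, -1.2]
finger_gap: 0.0399
[ 0.6355 -0.0681  0.2666] yaw 61.88 gap 0.0398889909924159
[ 142   22   66   62 1523] [501.7 -73.4] [14.6 64. ] ang 100.9 rel 129.0 zt 0.1492 at 151.8
[ 239   90   17   72 1093] [585.1 -47.8] [14.  63.3] ang 153.4 rel 91.4 zt 0.1445 at 62.0
[  79   94   62   65 1416] [ 527.2 -156.9] [63.7 14.1] ang 9.0 rel 127.0 zt 0.1488 at -118.0
[ 152  169   62   48 1043] [ 610.9 -131.3] [14.1 63.5] ang 96.3 rel 124.0 zt 0.1484 at -27.7
```

View pics/w8.png

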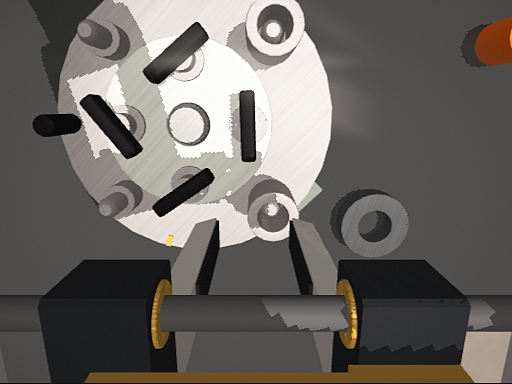

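The first knob turned: its bar is now tangential at (248,125), relative angle 91°, about 39° of joint turn. Knob 2 (opposite, bar at (110,126)) comes next.

```bash
python3 -m pendant '-0.0217 -0.0178 0 7.4 -0.15;-0.0217 -0.0178 0 7.4 -0.15;-0.0217 -0.0178 0 7.4 -0.15;-0.0217 -0.0178 0 7.4 -0.15;-0.0217 -0.0178 0 7.4 -0.15;0 0 -0.04 0 -0.15;0 0 -0.04 0 -0.15;0 0 -0.04 0 -0.15;0 0 0 0 -0.15;0 0 0 0 -0.15'; python3 look.py w9
```

```text
time_s: 21.3
tcp_pos: [0.5253, -0.1562, 0.1458]
eef_rot: [-2.04, -2.385, 0.001]
force: [0.6, 0.2, 0.7]
finger_gap: 0.0397
[ 0.5253 -0.1562  0.1458] yaw 98.92 gap 0.03974789766855596
```

```bash
python3 -m pendant '0.0015 0 -0.014 0 -0.15;0 -0.001 -0.011 0 -0.15;0 0 0 0 -1;0 0 0 0 -1;0 0 0 0 -1;0 0 0 0 -1;0 0 0 0 -1;0 0 -0.0005 -4 -1;0 0 -0.0005 -4 -1;0 0 -0.0005 -4 -1;0 0 -0.0005 -4 -1;0 0 -0.0005 -4 -1;0 0 -0.0005 -4 -1;0 0 -0.0005 -4 -1;0 0 -0.0005 -4 -1;0 0 -0.0005 -4 -1;0 0 0 -1.5 -1;0 0 0 0 -1;0 0 0 0 -1'; python3 -c "
from h import *;s=bot.read_state();print(yaw(s),s['torque'],s['finger_gap'])"
```

```text
time_s: 23.25
tcp_pos: [0.5281, -0.158, 0.1172]
eef_rot: [2.7, 1.605, 0.0]
force: [-0.6, 0.6, 0.5]
finger_gap: 0.0227
61.455606149425144 [ 0.09480047 -0.00526997  0.17842293] 0.022713765292652625
```

```bash
python3 -m pendant '0 0 0 0 -0.15;0 0 0 0 -0.15;0 0 0.03 0 -0.15;0 0 0.04 0 -0.15;-0.004 0.012 0 -7.3 -0.15;-0.004 0.012 0 -7.3 -0.15;-0.004 0.012 0 -7.3 -0.15;-0.004 0.012 0 -7.3 -0.15;-0.004 0.012 0 -7.2 -0.15;-0.004 0.012 0 -7.2 -0.15;-0.003 0.012 0 -7.2 -0.15;0 0 0 0 -0.15;0 0 0 0 -0.15'; python3 look.py w10
```

```text
time_s: 24.55
tcp_pos: [0.5013, -0.0742, 0.1872]
eef_rot: [3.127, 0.295, 0.001]
force: [-0.2, -0.1, -0.8]
finger_gap: 0.0398
[ 0.5013 -0.0742  0.1872] yaw 10.77 gap 0.03976233733361732
```

```bash
python3 -m pendant '0 0.001 -0.035 0 -0.15;0 0 -0.032 0 -0.15;0 0 0 0 -0.15;0 0 0 0 -1;0 0 0 0 -1;0 0 0 0 -1;0 0 0 0 -1;0 0 0 0 -1;0 0 -0.0005 -4 -1;0 0 -0.0005 -4 -1;0 0 -0.0005 -4 -1;0 0 -0.0005 -4 -1;0 0 -0.0005 -4 -1;0 0 -0.0005 -4 -1;0 0 -0.0005 -4 -1;0 0 -0.0005 -4 -1;0 0 -0.0005 -4 -1;0 0 0 -3.4 -1;0 0 0 0 -1;0 0 0 0 -1'; python3 -c "
from h import *;s=bot.read_state();print(yaw(s),s['torque'],s['finger_gap'])"
```

```text
time_s: 26.6
tcp_pos: [0.5022, -0.0736, 0.1174]
eef_rot: [3.042, -0.78, 0.006]
force: [-1.1, -1.4, 5.8]
finger_gap: 0.0223
-28.74422482756778 [-0.2879272   0.10597104  0.09514656] 0.022334777851293904
```

```bash
python3 -m pendant '0 0 0 0 -0.15;0 0 0 0 -0.15;0 0 0.03 0 -0.15;0 0 0.04 0 -0.15;0.018 -0.0097 0 5.8 -0.15;0.018 -0.0097 0 5.8 -0.15;0.018 -0.0097 0 5.8 -0.15;0.018 -0.0097 0 5.8 -0.15;0.018 -0.0097 0 5.8 -0.15;0.018 -0.0097 0 5.8 -0.15;0 0 0 0 -0.15;0 0 0 0 -0.15'; python3 look.py w11
```

```text
time_s: 27.8
tcp_pos: [0.6086, -0.1308, 0.1844]
eef_rot: [-3.136, -0.162, 0.003]
force: [0.1, 0.4, 0.1]
finger_gap: 0.04
[ 0.6086 -0.1308  0.1844] yaw 5.91 gap 0.040008711470753945
```

Turn from 6 to -28.5.

```bash
python3 -m pendant '0.0015 -0.0005 -0.033 0 -0.15;0 0 -0.032 0 -0.15;0 0 0 0 -0.15;0 0 0 0 -1;0 0 0 0 -1;0 0 0 0 -1;0 0 0 0 -1;0 0 0 0 -1;0 0 -0.0005 -4 -1;0 0 -0.0005 -4 -1;0 0 -0.0005 -4 -1;0 0 -0.0005 -4 -1;0 0 -0.0005 -4 -1;0 0 -0.0005 -4 -1;0 0 -0.0005 -4 -1;0 0 -0.0005 -4 -1;0 0 0 -2.7 -1;0 0 0 0 -1;0 0 0 0 -1'; python3 -m pendant '0 0 0 0 -0.15;0 0 0 0 -0.15;0 0 0.03 0 -0.15;0 0 0.04 0 -0.15;-0.02 -0.02 0.04 6 -0.15;-0.02 -0.03 0.04 6 -0.15;-0.02 -0.03 0.02 6 -0.15;0 -0.02 0 6 -0.15;0 0 0 5 -0.15;0 0 0 0 -0.15;0 0 0 0 -0.15'; python3 look.py w12; python3 bars.py w12 .135
```

```text
time_s: 29.75
tcp_pos: [0.6117, -0.1319, 0.1191]
eef_rot: [3.043, -0.778, 0.006]
force: [-0.8, 1.1, 6.3]
finger_gap: 0.0221
time_s: 30.85
tcp_pos: [0.552, -0.2293, 0.2831]
eef_rot: [-3.141, -0.005, 0.001]
force: [0.3, -0.4, 0.4]
finger_gap: 0.04
[ 0.552  -0.2293  0.2831] yaw 0.2 gap 0.03999258722066353
[177   0  35  46 826] [496.  -83.1] [41.7 14.5] ang 61.8 rel 79.7 zt 0.1444 at 162.1
[ 296   42   46   70 1143] [ 610.6 -131.5] [63.7 14.2] ang 62.3 rel 90.2 zt 0.1443 at -28.0
[ 196   84   65   44 1031] [ 526.6 -157.1] [14.  63.7] ang 152.3 rel 90.6 zt 0.1444 at -118.3
```

View pics/w12.png

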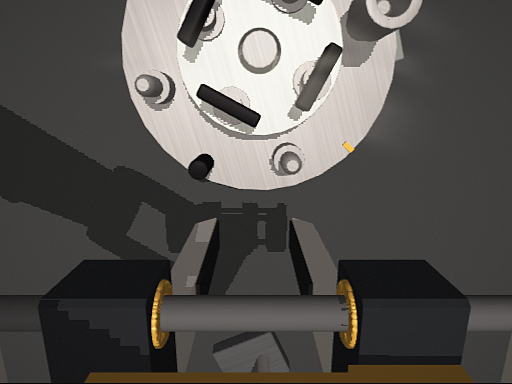

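All four bars are at relative angle about 90, so round 1 is even. Round 2 starts with knob 0.

```bash
python3 -m pendant '0.0041 0.0227 0 7.7 -0.15;0.0041 0.0227 0 7.7 -0.15;0.0041 0.0227 0 7.7 -0.15;0.0041 0.0227 0 7.7 -0.15;0.0041 0.0227 0 7.7 -0.15;0.0041 0.0227 0 7.7 -0.15;0.0041 0.0227 0 7.7 -0.15;0.0041 0.0227 0 7.7 -0.15;0 0 -0.04 0 -0.15;0 0 -0.04 0 -0.15;0 0 -0.04 0 -0.15;0 0 0 0 -0.15;0 0 0 0 -0.15'; python3 look.py w13
```

```text
time_s: 32.2
tcp_pos: [0.5846, -0.0474, 0.1636]
eef_rot: [-2.693, -1.615, 0.002]
force: [-0.4, -0.0, 0.1]
finger_gap: 0.0395
[ 0.5846 -0.0474  0.1636] yaw 61.91 gap 0.03951905157174788
```

```bash
python3 -m pendant '0.0005 0 -0.024 0 -0.15;0 0 -0.023 0 -0.15;0 0 0 0 -0.15;0 0 0 0 -1;0 0 0 0 -1;0 0 0 0 -1;0 0 0 0 -1;0 0 0 0 -1;0 0 -0.0005 -4 -1;0 0 -0.0005 -4 -1;0 0 -0.0005 -4 -1;0 0 -0.0005 -4 -1;0 0 -0.0005 -4 -1;0 0 -0.0005 -4 -1;0 0 -0.0005 -4 -1;0 0 -0.0005 -4 -1;0 0 -0.0005 -4 -1;0 0 0 -2 -1' 35; python3 -c "
from h import *;s=bot.read_state();print(yaw(s),s['torque'],s['finger_gap'])"; python3 -m pendant '0 0 0 -2 -1;0 0 0 -2 -1;0 0 0 -2 -1;0 0 0 -1 -1;0 0 0 0 -1;0 0 0 0 -1';python3 -c "
from h import *;s=bot.read_state();print(yaw(s),s['torque'],s['finger_gap'])"
```

```text
time_s: 34.05
tcp_pos: [0.5865, -0.0488, 0.1151]
eef_rot: [3.071, 0.647, 0.006]
force: [-1.7, -0.8, 6.1]
finger_gap: 0.0212
23.79184722644379 [-0.38705069  0.12082512  0.25040313] 0.021207797434834915
time_s: 34.65
tcp_pos: [0.5863, -0.0489, 0.1145]
eef_rot: [3.105, 0.462, 0.005]
force: [-0.8, -1.7, 5.1]
finger_gap: 0.021
16.91690756765925 [-0.45592999  0.12507993  0.33484161] 0.020981391161882326
```

```bash
python3 -m pendant '0 0 0 0 -0.15;0 0 0 0 -0.15;0 0 0.03 0 -0.15;0 0 0.04 0 -0.15;0 0 0.04 0 -0.15;-0.0099 -0.018 0 7.5 -0.15;-0.0099 -0.018 0 7.5 -0.15;-0.0099 -0.018 0 7.5 -0.15;-0.0099 -0.018 0 7.5 -0.15;-0.0099 -0.018 0 7.5 -0.15;-0.0099 -0.018 0 7.5 -0.15;0 0 0 0 -0.15;0 0 0 0 -0.15'; python3 look.py w14; python3 bars.py w14 .13
```

```text
time_s: 35.95
tcp_pos: [0.5259, -0.1556, 0.2218]
eef_rot: [-2.696, -1.611, -0.001]
force: [0.0, -0.5, -0.1]
finger_gap: 0.0402
[ 0.5259 -0.1556  0.2218] yaw 61.74 gap 0.04022422650359028
[ 290  112   85   19 1572] [501.4 -73.1] [64.2 13.7] ang 61.7 rel 90.0 zt 0.1441 at 151.7
[ 243  159   18   77 1289] [ 526.4 -157.3] [13.6 63.1] ang 152.1 rel 90.5 zt 0.1442 at -118.4
[ 368  163   67   66 1488] [584.7 -48.1] [14.6 63.9] ang 112.0 rel 49.9 zt 0.139 at 62.2
```

Knob 0's bar is at relative angle 49.9 = 80° of turn, its stop. Now knob 2.

```bash
python3 -m pendant '0.001 -0.0015 -0.03 0 -0.15;0 0 -0.03 0 -0.15;0 0 -0.03 0 -0.15;0 0 -0.015 0 -0.15;0 0 0 0 -0.15;0 0 0 0 -1;0 0 0 0 -1;0 0 0 0 -1;0 0 0 0 -1;0 0 0 0 -1;0 0 -0.0005 -5 -1;0 0 -0.0005 -5 -1;0 0 -0.0005 -5 -1;0 0 -0.0005 -5 -1;0 0 -0.0005 -5 -1;0 0 -0.0005 -5 -1;0 0 -0.0005 -5 -1;0 0 -0.0005 -5 -1;0 0 0 -3 -1;0 0 0 -2 -1' 35; python3 -m pendant '0 0 0 0 -1;0 0 0 0 -1;0 0 0 0 -0.15;0 0 0 0 -0.15;0 0 0.03 0 -0.15;0 0 0.04 0 -0.15;0 0 0.04 0 -0.15;-0.0035 0.012 0 -6.4 -0.15;-0.0035 0.012 0 -6.4 -0.15;-0.0035 0.012 0 -6.4 -0.15;-0.0035 0.012 0 -6.4 -0.15;-0.0035 0.012 0 -6.4 -0.15;-0.0035 0.012 0 -6.4 -0.15;-0.0035 0.012 0 -6.3 -0.15;0 0 0 0 -0.15;0 0 0 0 -0.15'; python3 look.py w15; python3 bars.py w15 .13
```

```text
time_s: 38.0
tcp_pos: [0.5278, -0.1582, 0.1143]
eef_rot: [3.105, 0.46, 0.004]
force: [0.8, -1.2, 3.2]
finger_gap: 0.0212
time_s: 39.6
tcp_pos: [0.502, -0.0732, 0.2224]
eef_rot: [3.05, -0.751, -0.003]
force: [-0.4, -0.2, -0.5]
finger_gap: 0.0402
[ 0.502  -0.0732  0.2224] yaw -27.65 gap 0.04020882702339605
[ 299   87   69   64 1518] [585.2 -47.5] [14.2 64. ] ang 111.9 rel 49.9 zt 0.1393 at 62.0
[ 246  156   18   78 1306] [501.7 -72.9] [62.9 13.6] ang 62.0 rel 90.6 zt 0.1443 at 151.5
[ 389  157   30   78 1730] [ 610.3 -130.9] [63.6 14.4] ang 61.6 rel 89.2 zt 0.144 at -27.6
```

Knob 1 next, then on to knob 3.

```bash
python3 -m pendant '-0.0005 0 -0.03 0 -0.15;0 0 -0.03 0 -0.15;0 0 -0.03 0 -0.15;0 0 -0.015 0 -0.15;0 0 0 0 -0.15;0 0 0 0 -1;0 0 0 0 -1;0 0 0 0 -1;0 0 0 0 -1;0 0 0 0 -1;0 0 -0.0005 -5 -1;0 0 -0.0005 -5 -1;0 0 -0.0005 -5 -1;0 0 -0.0005 -5 -1;0 0 -0.0005 -5 -1;0 0 -0.0005 -5 -1;0 0 -0.0005 -5 -1;0 0 -0.0005 -5 -1;0 0 0 -3 -1;0 0 0 -2 -1' 35; python3 -m pendant '0 0 0 0 -1;0 0 0 0 -1;0 0 0 0 -0.15;0 0 0 0 -0.15;0 0 0.03 0 -0.15;0 0 0.04 0 -0.15;0 0 0.04 0 -0.15;0.0155 -0.0083 0 6.4 -0.15;0.0155 -0.0083 0 6.4 -0.15;0.0155 -0.0083 0 6.4 -0.15;0.0155 -0.0083 0 6.4 -0.15;0.0155 -0.0083 0 6.4 -0.15;0.0155 -0.0083 0 6.4 -0.15;0.0155 -0.0083 0 6.4 -0.15;0 0 0 0 -0.15;0 0 0 0 -0.15'; python3 look.py w16; python3 bars.py w16 .13
```

```text
time_s: 41.65
tcp_pos: [0.5024, -0.0737, 0.1147]
eef_rot: [-2.528, 1.865, -0.003]
force: [-0.9, -0.3, 2.2]
finger_gap: 0.0203
time_s: 43.25
tcp_pos: [0.6101, -0.1313, 0.2232]
eef_rot: [-3.047, 0.763, 0.003]
force: [-0.1, 0.2, 0.3]
finger_gap: 0.04
[ 0.6101 -0.1313  0.2232] yaw -28.13 gap 0.04004254775681506
[ 141   86   73   64 1539] [585.2 -47.5] [14.4 64.2] ang 111.8 rel 49.7 zt 0.1394 at 62.0
[ 247  155   18   78 1317] [ 610.9 -131. ] [63.1 13.8] ang 62.4 rel 89.8 zt 0.1442 at -27.4
[  81  161   56   65 1348] [501.8 -72.9] [63.7 14.4] ang 21.8 rel 50.4 zt 0.1394 at 151.4
[153 234  30  29 480] [ 520.  -138.1] [13.9 23.8] ang 113.0 rel 68.3 zt 0.1394 at -135.4
```

```bash
python3 -m pendant '0 0 -0.03 0 -0.15;0 0 -0.03 0 -0.15;0 0 -0.03 0 -0.15;0 0 -0.016 0 -0.15;0 0 0 0 -0.15;0 0 0 0 -1;0 0 0 0 -1;0 0 0 0 -1;0 0 0 0 -1;0 0 0 0 -1;0 0 -0.0005 -5 -1;0 0 -0.0005 -5 -1;0 0 -0.0005 -5 -1;0 0 -0.0005 -5 -1;0 0 -0.0005 -5 -1;0 0 -0.0005 -5 -1;0 0 -0.0005 -5 -1;0 0 -0.0005 -5 -1;0 0 0 -3 -1;0 0 0 -2 -1' 35; python3 -m pendant '0 0 0 0 -1;0 0 0 0 -1;0 0 0 0 -0.15;0 0 0 0 -0.15;0 0 0.03 0 -0.15;0 0 0.04 0 -0.15;0 0 0.04 0 -0.15;-0.0169 -0.013 0 6.4 0;-0.0169 -0.013 0 6.4 0;-0.0169 -0.013 0 6.4 0;-0.0169 -0.013 0 6.4 0;-0.0169 -0.013 0 6.4 0;-0.0169 -0.013 0 6.4 0;-0.0169 -0.013 0 6.4 0;0 0 0 0 0;0 0 0 0 0'; python3 look.py w17; python3 bars.py w17 .13;python3 meas.py w17|grep pin
```

```text
time_s: 45.3
tcp_pos: [0.6119, -0.132, 0.1165]
eef_rot: [-2.524, 1.868, -0.008]
force: [1.4, -0.7, 3.0]
finger_gap: 0.014
time_s: 46.9
tcp_pos: [0.4919, -0.2221, 0.2237]
eef_rot: [-3.045, 0.769, 0.001]
force: [0.1, 0.1, -0.1]
finger_gap: 0.047
[ 0.4919 -0.2221  0.2237] yaw -28.35 gap 0.04697268502882597
[ 139    0   58   58 1443] [495.7 -75.6] [51.6 14.3] ang 22.2 rel 46.2 zt 0.1394 at 155.9
[ 303    0   61   57 1286] [ 604.3 -134. ] [50.7 14. ] ang 21.8 rel 54.9 zt 0.1392 at -33.1
[ 219   70   71   65 1496] [ 526.8 -156.9] [14.  63.8] ang 111.8 rel 50.0 zt 0.1393 at -118.2
pin [ 0.4415 -0.1375] 341 r 0.1186 at -163.1
pin [ 0.5906 -0.217 ] 339 r 0.1195 at -72.6
pin [ 0.492  -0.2217] 457 r 0.1344 at -118.0
```

View pics/w17.png

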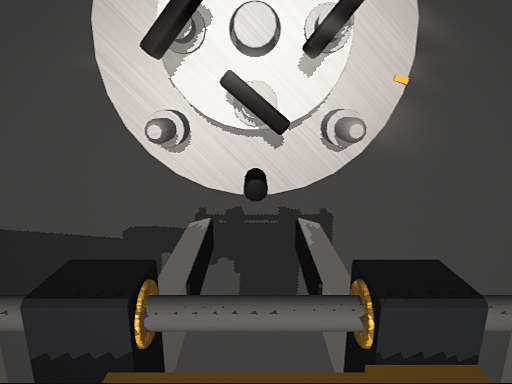

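All knobs are at relative angle 50 with tops at 139 mm, so the flange is level. The handle is at (256,184) = (0.492,-0.222), between the jaws. Computing arc steps.

```bash
python3 -c "
import numpy as np
t=np.radians(np.arange(-118,-53,5));x=.136*np.c_[np.cos(t),np.sin(t)];print(np.diff(x,axis=0).round(4))"; python3 -m pendant '0 0 -0.04 0 0;0 0 -0.04 0 0;0 0 -0.04 0 0;0 0 -0.018 0 0;0 0 0 0 0;0 0 0 0 -1;0 0 0 0 -1;0 0 0 0 -1;0 0 0 0 -1;0 0 0 0 -1' 15
```

```text
[[ 0.0107 -0.0051]
 [ 0.0111 -0.0042]
 [ 0.0114 -0.0032]
 [ 0.0117 -0.0022]
 [ 0.0118 -0.0011]
 [ 0.0119 -0.0001]
 [ 0.0118  0.0009]
 [ 0.0117  0.002 ]
 [ 0.0115  0.003 ]
 [ 0.0112  0.004 ]
 [ 0.0108  0.0049]
 [ 0.0103  0.0058]]
time_s: 47.95
tcp_pos: [0.493, -0.2228, 0.088]
eef_rot: [3.046, -0.765, 0.004]
force: [-0.9, 0.9, 5.2]
finger_gap: 0.0216
```

```bash
python3 -m pendant '0.0054 -0.0025 0 2.5 -1;0.0054 -0.0025 0 2.5 -1;0.0056 -0.0021 0 2.5 -1;0.0056 -0.0021 0 2.5 -1;0.0057 -0.0016 0 2.5 -1;0.0057 -0.0016 0 2.5 -1;0.0058 -0.0011 0 2.5 -1;0.0058 -0.0011 0 2.5 -1;0.0059 -0.0006 0 2.5 -1;0.0059 -0.0006 0 2.5 -1' 25; python3 -m pendant '0.006 0 0 2.5 -1;0.006 0 0 2.5 -1;0.0059 0.0004 0 2.5 -1;0.0059 0.0005 0 2.5 -1;0.0058 0.001 0 2.5 -1;0.0058 0.001 0 2.5 -1'
```

```text
time_s: 48.95
tcp_pos: [0.5476, -0.2385, 0.088]
eef_rot: [3.14, -0.087, -0.004]
force: [-5.6, 2.2, 8.7]
finger_gap: 0.0218
time_s: 49.55
tcp_pos: [0.5854, -0.2357, 0.088]
eef_rot: [3.123, 0.325, 0.004]
force: [0.7, 1.0, 5.7]
finger_gap: 0.0214
```

```bash
python3 -m pendant '0.0057 0.0015 0 2.5 -1;0.0057 0.0015 0 2.5 -1;0.0056 0.002 0 2.5 -1;0.0056 0.002 0 2.5 -1;0.0054 0.0024 0 2.5 -1;0.0054 0.0025 0 2.5 -1;0.0052 0.0029 0 2.5 -1;0.0052 0.0029 0 2.5 -1;0 0 0 0 -1;0 0 0 0 -1;0 0 0 0 -1'
```

```text
time_s: 50.65
tcp_pos: [0.6287, -0.2182, 0.0881]
eef_rot: [3.02, 0.86, 0.003]
force: [-0.6, -0.2, 5.2]
finger_gap: 0.0214
```

```bash
python3 -m pendant '0 0 0 0 0;0 0 0 0 0;0 0 0 0 0;0 0 0.03 0 0;0 0 0.04 0 0;0 0 0.04 0 0;0 0 0.04 0 0;0 0 0.04 0 0;0 0 0.04 -5 0;-0.04 -0.02 0.02 -8 0;-0.04 -0.02 0.02 -8 0;-0.03 -0.02 0.02 -8 0;0 0 0 0 0;0 0 0 0 0'; python3 look.py w18; python3 - <<'E'
from h import *
p,d=bot.grab_frame("scene"); cv2.imwrite("pics/scene1.png",p[...,::-1])
a=cv2.imread("pics/w18.png"); cv2.imwrite("pics/fin.png",np.vstack([a[:290],cv2.imread("pics/scene1.png")[60:370]]))
E
```

```text
time_s: 52.05
tcp_pos: [0.518, -0.2781, 0.3767]
eef_rot: [3.14, 0.077, 0.003]
force: [0.3, -0.0, -0.6]
finger_gap: 0.0469
[ 0.518  -0.2781  0.3767] yaw 2.8 gap 0.046929818695298255
```

View pics/fin.png

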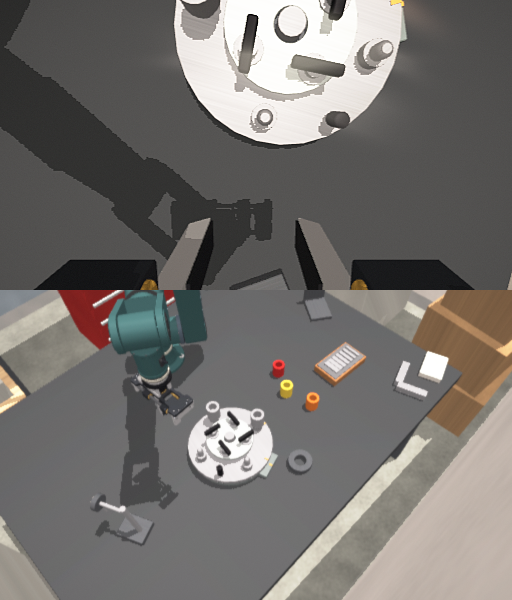

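The scene view shows both sleeves standing on posts and the handle swung round. The bystanders look unmoved. One last measured look with the sleeves in the wrist view.

```bash
python3 -m pendant '-0.005 0.03 0 0 0;-0.005 0.03 0 0 0;-0.005 0.03 0 0 0;-0.005 0.03 0 0 0;0 0 0 0 0;0 0 0 0 0;0 0 0 0 0'; python3 look.py w19; python3 bars.py w19 .13; python3 - <<'E'
from h import *
A=np.array([.556,-.1025]); f=np.load("pics/w19.npz");P=(f["K"],f["R"],f["o"]);X=cloud(P,f["d"]);z=X[...,2]
r=np.hypot(X[...,0]-A[0],X[...,1]-A[1])
for lo,hi in((.138,.152),(.115,.126)):
    k,l,s,c=cv2.connectedComponentsWithStats(((z>lo)&(z<hi)&(r>.09)&(r<.16)).astype(np.uint8))
    for i in range(1,k):
        if s[i,4]>60:
            x=X[l==i]; q=(x.min(0)+x.max(0))/2-np.r_[A,0]; print(s[i,4],np.median(x[:,2]).round(4),np.ptp(x,axis=0).round(3),"r",np.hypot(*q[:2]).round(4),"at",np.degrees(np.arctan2(q[1],q[0])).round(1))
p,d=bot.grab_frame("top"); a=cv2.imread("pics/top0.png").astype(int)
df=(abs(a-p[...,::-1]).max(2)>60)
for n,(u,v,w) in dict(ring=(244,145,16),case=(117,194,30),dial=(402,205,12),red=(173,237,9),yel=(189,211,9),orange=(182,180,9)).items(): print(n,df[v-w:v+w,u-w:u+w].mean().round(3))
cv2.imwrite("pics/top1.png",p[...,::-1])
E
```

```text
time_s: 52.85
tcp_pos: [0.4986, -0.1579, 0.3748]
eef_rot: [-3.14, -0.077, 0.003]
force: [-0.0, -0.0, -0.9]
finger_gap: 0.0471
[ 0.4986 -0.1579  0.3748] yaw 2.83 gap 0.04709505434318972
[253  66  54  22 669] [522.8 -49.9] [14.  63.6] ang 171.8 rel 49.6 zt 0.1394 at 122.2
[336  70  25  55 681] [608.  -69.5] [64.  14.4] ang 82.1 rel 49.7 zt 0.1393 at 32.4
[250 121  20  51 562] [ 503.  -135.3] [64. 14.] ang 81.7 rel 50.0 zt 0.1394 at -148.3
[300 156  51  20 568] [ 588.3 -154.9] [14.2 63.6] ang 171.5 rel 49.9 zt 0.1393 at -58.4
1054 0.1459 [0.049 0.043 0.011] r 0.1173 at 77.4
948 0.1462 [0.049 0.048 0.011] r 0.1185 at 166.6
91 0.1206 [0.025 0.023 0.01 ] r 0.1244 at 76.7
89 0.1205 [0.034 0.032 0.011] r 0.1098 at 80.7
185 0.1202 [0.019 0.017 0.009] r 0.1206 at 77.1
196 0.1198 [0.019 0.02  0.008] r 0.1199 at 166.8
166 0.1195 [0.019 0.019 0.008] r 0.1179 at -13.2
151 0.1195 [0.019 0.019 0.008] r 0.1193 at -103.3
196 0.1209 [0.021 0.021 0.008] r 0.1352 at -58.2
ring 0.0
case 0.0
dial 0.0
red 0.0
yel 0.0
orange 0.0
```

Turntable turned by 60° (posts at 77° and 167°), sleeve tops at 146 mm (seated), knobs at their stops, bystanders unmoved. Handing in.

```bash
python3 -c "
from station import bot; print(bot.hand_in())"
```

```text
the job is handed in; nothing more can be done
None
```

The job is done and handed in after about 53 s of robot time.

- **Sleeves:** Only two steel sleeves were there. Both stand on their own posts with their tops at about 146 mm, against a nominal 145 mm, so they are down on the shoulders. The pins show centred in the bores.
- **Knobs:** I turned them in the order 0, 2, 1, 3, in two rounds. After the first round, three bars were at 90–91° relative to the radius (about 40° of turn). Knob 1 was partly cut off in that picture, but two later views showed it at about 90°. After the second round all four read about 50° (80° of turn, at the stop), with their tops level at 139 mm.
- **Turntable:** I turned it by the gripped handle. The handle went from -118° to -58° and the posts from 17° and 107° to 77° and 167°, so it moved 60° counter-clockwise. The knobs and sleeves stayed put.
- **Bystanders:** The dial stand, gauge case, setting ring and the coloured look-alikes show no change between the first and last top pictures.

**Not explained:** The finger gap while turning the knobs read 20–23 mm instead of the bar's 14 mm, except the last turn, which read 14 mm. The fingertips probably also touched the hub. The pictures show that every knob did turn, and no check failed.

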